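Closing up a model rampart on the squaring tray

TASK

Four cast wall sections stand in a ragged row on the steel squaring tray. Take the sanding bar by its black grip and push the whole row with it flat against the tray's fence, leaving the bar standing against the row so that it cannot buckle; then push the row from its free end as one block along the fence up to the brass pad of the red magnetic stop and keep it pressed there with about 10 N for two seconds so that the tape joints take. Do not make the stop slip, chip the castings or disturb the other things on the desk, and leave the bar and the closed, straight wall standing in place.

Things in the scene. Friction and masses are not known exactly. Their poses are not given: they have to be found in the camera images.
- jig: Fixed squaring tray: steel plate 180 (x) x 380 (y) x 6 mm. Origin: centre of the plate at desk level. x points away from the robot, square to the fence; y along the fence towards the stop. The aluminium fence (12 mm thick, 16 mm high above the plate) runs along the whole far side, near face at x = +50 mm; a wall section flat on it has its origin at x = +38 mm.
- stop: Red magnetic stop 18 (x) x 36 (y) x 40 mm high by the fence, near the tray's +y end. Origin: centre of its underside; axes as the tray. Its face towards the row is 18 mm from the origin (-y side); out of it sticks the 18 mm wide brass pad of its adjusting screw (centre 27 mm up), by 2 to 14 mm: not measured, to be felt. It slips on its magnet above about 14 N; it must not shift by over 2 mm.
- bar_grip (a point): Centre of the sanding bar's black grip (22 (x) x 46 (y) mm, 18 to 58 mm above the bar's underside), 41 mm above the underside. Grasp it here from above, fingers closing along the bar (y). x points to the wall row, z up; the bar's front face is 23 mm ahead (+x). With the bar standing against the straightened row this point is at x = +3 mm in the tray's frame.
- bar: The aluminium sanding bar, 36 (x) x 240 (y) x 18 mm high without its grip, about 0.45 kg, loose, standing on the tray plate between the robot and the row, a little askew. Origin: centre of its underside, 5 mm ahead (+x) of the grip's centre; x towards the row, y along the bar, z up.
- wall_a: Blue-grey cast wall section nearest the stop, 24 (x) x 50 (y) x 44 mm high, 85 g, loose on the plate, off the fence and slightly yawed. Origin: centre of underside; y along it to the stop, z up. Plaster chips if pushed with over 20 N. Joints take at 5 N or more on the stop for 1.5 s; row friction eats 2 to 4 N of the push at the free end. 
- wall_b: Second wall section of the row, same size and axes as wall_a; closed up, neighbouring sections' origins are 50 mm apart.
- wall_c: Third wall section of the row, same size and axes as wall_a.
- wall_d: Fourth wall section, at the free end of the row (-y of the tray): its free end face is 25 mm from its origin. Same size and axes as wall_a. Above the 18 mm of the bar and the 16 mm of the fence its end face is open to a finger, up to 44 mm above the plate.
- house: Small grey model house on a 80 x 84 mm base, 59 mm high, beyond the tray; leave alone. Origin: centre of underside.
- pot_red: Paint pot with red cap, 36 mm across, 45 mm high, beyond the tray; leave alone. Origin: centre of underside.
- pot_green: Paint pot with green cap, 36 mm across, 45 mm high, beyond the tray; leave alone. Origin: centre of underside.
- glue: White bottle with blue cap, 60 mm across, 170 mm high, to the left of the tray; leave alone. Origin: centre of underside.
Things that resemble listed ones, but are neither listed nor needed, are in the scene too. There is more than one size of the bar; the one meant has the size given above. What is shaped like the wall_d but purple is not meant.

How it is judged (in metres and radians):
On the way, in this order (a step that is already met when the one before it is completed fails the run):
1. the four sections stand flat against the fence (origin within 2.5 mm of flat, 0.05 rad) with the bar standing against them (within 4 mm, parallel within 0.05 rad) (x of each of wall_a, wall_b, wall_c, wall_d in the frame of jig above 0.0355 m and angle between the x axis of each of wall_a, wall_b, wall_c, wall_d and the x axis of jig, either way round below 0.05 rad and angle between each of wall_a, wall_b, wall_c, wall_d, bar_grip's own z axis and vertical below 0.08 rad and x of bar_grip in the frame of jig above -0.001 m and angle between the y axis of bar_grip and the y axis of jig, either way round below 0.05 rad and z of bar_grip in the frame of jig below 0.05 m), for 0.3 s.
2. the straight row is kept pressed on the stop with 5 N or more for 1.5 s (contact force between wall_a and stop above 5 N and x of each of wall_a, wall_b, wall_c, wall_d in the frame of jig above 0.0355 m and angle between the x axis of each of wall_a, wall_b, wall_c, wall_d and the x axis of jig, either way round below 0.05 rad and angle between each of wall_a, wall_b, wall_c, wall_d's own z axis and vertical below 0.08 rad), for 1.5 s.
At the end, for the whole second after the job is handed in: Sections upright, within 2.5 mm and 0.05 rad of flat on the fence, joints closed within 1.8 mm, the first up at the stop (origins under 59 mm apart along the fence), stop shifted under 2 mm, bar standing on the tray within 4 mm and 0.05 rad of the row, all at rest and released (all of step 1 and horizontal distance between wall_a and wall_b below 0.0518 m and horizontal distance between wall_b and wall_c below 0.0518 m and horizontal distance between wall_c and wall_d below 0.0518 m and y of wall_a in the frame of stop above -0.059 m and linear speed of each of wall_a, wall_b, wall_c, wall_d, bar below 0.01 m/s and distance of stop from where it was at the start of the episode below 0.002 m); the robot touches nothing.
It fails at once if the magnetic stop slips by more than 2 mm (distance of stop from where it was at the start of the episode above 0.002 m).
It fails at once if a section is pushed with more than 20 N by the bar or the robot (it chips) (contact force between any of bar, the fingers, the arm and wall_a above 20 N or contact force between any of bar, the fingers, the arm and wall_b above 20 N or contact force between any of bar, the fingers, the arm and wall_c above 20 N or contact force between any of bar, the fingers, the arm and wall_d above 20 N).
It fails at once if a section topples or splays out of the row by more than 0.35 rad (angle between any of wall_a, wall_b, wall_c, wall_d's own z axis and vertical above 0.35 rad or angle between the x axis of any of wall_a, wall_b, wall_c, wall_d and the x axis of jig, either way round above 0.35 rad).
It fails at once if a bystander is moved by more than 10 mm (distance of any of house, pot_red, pot_green, glue from where it was at the start of the episode above 0.01 m).
It also fails if it takes over 72 s, if anything falls off the work surface, if the arm or the gripper's body presses on something with over 40 N, if the wrist force passes 120 N, or if a joint passes its speed limit or range.

ROBOT

A 6-joint arm with a two-finger parallel gripper is mounted at the origin on the work surface. World frame = base frame: x ahead of the robot, y to its left, z up, the work surface at z = 0. Lengths are in m, angles in degrees, forces in N, time in s.
With the tool pointing down it reaches from about 0.25 to 0.725 m from the base axis. Payload 9.7 kg.
Tool frame: the origin (TCP) lies midway between the tips of the shut fingers; the grasp point (between the pads) lies 19 mm behind it (grip_point_offset is the distance from the TCP to the grasp point, in m); y points along the fingers, z is the direction in which the jaws open and shut, and the axes are right-handed (so a half turn about y gives the same grasp; the last joint's range is limited). The gripper opens to 85 mm and grips with 20 to 120 N. Pads are 22 mm wide; open, the fingers measure 114 mm over their backs; the gripper's body (76 mm by 85 mm) begins 54 mm behind the grasp point. The pads swing forward as they close: fully open they stand 13 mm farther back than shut.
Start: joints at [67.724, 4.979, 10.078, 95.1, 0, 90], TCP at [0.208, 0.509, 0.231] pointing down, gripper open.
Joint ranges: [-179.16, 179.16], [-48.56, 103.87], [-65.8, 70.77], [-126.05, 130.52], [-82.76, 87.17], [-180, 180]. Speed limits (degrees/s): [127.2, 127.2, 147.25, 180, 180, 180].

INTERFACE

Orientations are given as [roll, pitch, yaw] about the fixed x, y, z axes, in that order (R = Rz(yaw) Ry(pitch) Rx(roll)).
In Python, from workcell import get_obs, camera, job_done, grip_point_offset gives the robot as it stands.
- The arm moves only by the tool move_arm, never from a script. Its argument "deltas" is a list that holds one entry, the list of rows, each a list of 4 numbers: the shift along the tool's x, y, z in m, then the turn about the tool's y in degrees. A call has 1 to 5 rows; each row is the pose to reach, as a shift and turn from the pose commanded when the call began, along the tool's axes at that moment; what a row does not reach only later rows make up. A row lasts 1/10 s, in which the tool goes at most 50 mm and 8.59 degrees, less where a joint would pass 70% of its speed; a pose out of reach is approached as far as the arm can. A call with a gripper value outside its range is refused whole. "claw" is the finger opening in m, from 0 to 0.0854, set as the call begins (left out, the last holds). The fingers move at their own pace and stop on an object; "newtons" is the grip in N (left out, the last holds). Time passes only in rows, so rows that repeat a pose let the fingers close. It gives the time, the measured TCP pose, the force and the opening at its end, in the units of the state.
- get_obs(): the state, without advancing time (a new reading comes with each control period).
- camera(name): name is "scene" or "top" or "wrist"; returns a dict with "color" (420x560x3 uint8, blue, green, red), "range_z" (420x560 float32, m along the optical axis (not along the pixel's ray), 0 where there is no reading), "fx", "fy", "cx", "cy" (pixels), "T" (4x4, takes a point from camera to world coordinates). Camera axes: x right, y down, z forward; pixel columns grow to the right and rows downward; lengths in m; the calibration is good to about 2 mm. A picture is of the moment at which its call begins.
- job_done(): hands the job in, once; it reports no verdict.
The state is a dict: "time": time; "q": joint angles; "qd": joint speeds; "joint_efforts": joint torques, N m; "ee_pos": TCP position; "tcp_rot": TCP orientation; "wrist_force": force on the tool from outside, world axes, zero at the start; "torque": the same for the moment, N m; "opening": finger opening in m.
Only numpy, scipy, OpenCV 4.12 (cv2) and the standard library are available. Lean on these libraries where they do the work, as an engineer would, in place of code of your own. Each camera call takes 0.05 s, during which the arm holds its last target. There are 200 camera calls.

## Working session

There is one attempt and no reset: what is moved stays moved. The work goes in short steps, Python scripts to look and compute and a tool call to move; the robot and the scene stay as the last step left them, time stands still between calls to the robot, and variables do not carry over. Pictures are saved under pics/ and viewed, about 8 in all and at most 12, crops included, and the job is handed in when it is done.

Besides the shell and the picture viewer there is one more tool, called after "Emit:" in YAML: its name, and indented under it one key for each argument. move_arm: Moves the arm, as the interface text tells. Its arguments: {"type":"object","properties":{"deltas":{"type":"array"},"claw":{"type":"number"},"newtons":{"type":"number"}},"required":["deltas"]}

```bash
mkdir -p pics; ls; python3 - <<'E'
from workcell import *
import cv2,numpy as np
o=get_obs();print(o, grip_point_offset)
for n in ("top","scene"):
    c=camera(n);cv2.imwrite(f"pics/{n}0.png",c["color"]);np.savez(f"{n}0.npz",**c);print(n,c["fx"],c["fy"],c["cx"],c["cy"],c["T"].round(4).tolist())
E
```

```text
pics
{'time': 0.0, 'q': array([6.77245273e+01, 5.01172541e+00, 1.00358485e+01, 9.51008170e+01,
       2.07004701e-03, 8.99975639e+01]), 'qd': array([ 0.05894971, -0.0112045 ,  0.06352122,  0.01047099, -0.07616552,
        0.04893333]), 'joint_efforts': array([ 5.52146521e-04, -5.20388067e+01,  4.64802110e+01,  1.63085887e-02,
        1.81069081e-04, -2.50092619e-06]), 'ee_pos': array([0.20838647, 0.50874607, 0.23058957]), 'tcp_rot': array([-9.00766937e+01,  2.07330601e-03, -2.22730394e+01]), 'wrist_force': array([-0.62288467,  0.68151491, -0.26602242]), 'torque': array([-0.03212718,  0.01988551, -0.0281758 ]), 'opening': 0.08550697536091972} 0.0187
top 415.47995921946904 415.47995921946904 275.1772740630833 209.2853596095476 [[0.0146, -0.9828, 0.1839, 0.4229], [-0.9996, -0.0189, -0.0217, 0.1196], [0.0248, -0.1835, -0.9827, 0.9035], [0.0, 0.0, 0.0, 1.0]]
scene 536.3415210593809 536.3415210593809 280.81918385303294 217.12317157287364 [[0.5334, 0.5903, -0.6059, 1.3234], [0.8459, -0.373, 0.3813, -0.371], [-0.0009, -0.7159, -0.6982, 0.9442], [0.0, 0.0, 0.0, 1.0]]
```

View pics/top0.png

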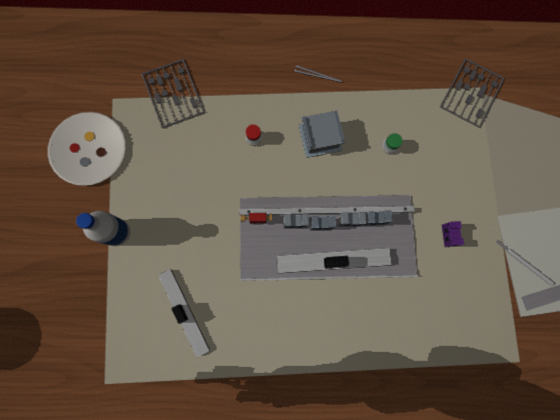

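View pics/scene0.png

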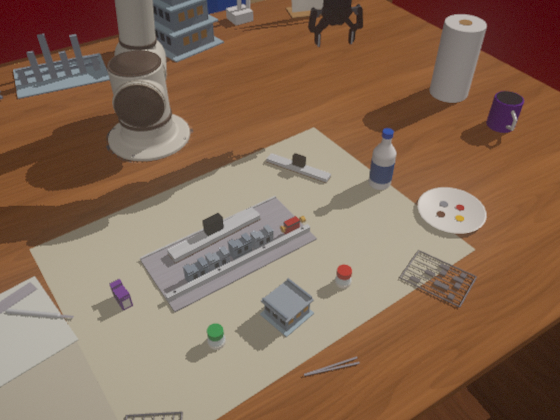

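The top view shows the tray at (240–414, 195–280), the fence at row ~210, and the stop at (258, 217). The four sections run along (285–390, 220), and the bar is at (278–390, 262) with its grip at (336, 262). The decoy bar is at (185, 313) and the purple piece at (453, 234). Next I measure.

```bash
cat > h.py <<'E'
import cv2,numpy as np
def cloud(c):
    v,u=np.mgrid[0:420,0:560]; z=c["range_z"].astype(float)
    P=np.stack([(u-c["cx"])/c["fx"]*z,(v-c["cy"])/c["fy"]*z,z],-1)
    T=c["T"]; return P@T[:3,:3].T+T[:3,3]
def ray(c,u,v,h):
    T=c["T"]; d=T[:3,:3]@np.array([(u-c["cx"])/c["fx"],(v-c["cy"])/c["fy"],1]); o=T[:3,3]
    return (o+d*(h-o[2])/d[2])
def blobs(c,mask,h,amin=15):
    "world min-area rects of mask contours, cast on plane z=h: (centre, long, short, angle of long side, pixel centre)"
    out=[]
    for k in cv2.findContours(mask.astype(np.uint8),cv2.RETR_EXTERNAL,cv2.CHAIN_APPROX_NONE)[0]:
        if cv2.contourArea(k)<amin: continue
        p=np.array([ray(c,*q[0],h)[:2]*1000 for q in k],np.float32)
        b=cv2.boxPoints(cv2.minAreaRect(p)); e=[b[1]-b[0],b[2]-b[1]]
        e=sorted(e,key=np.linalg.norm)[::-1]; a=np.degrees(np.arctan2(e[0][1],e[0][0]))%180
        out.append((b.mean(0).round(1),np.linalg.norm(e[0]).round(1),np.linalg.norm(e[1]).round(1),a.round(2),k.mean((0,1)).round(0)))
    return out
E
python3 - <<'E'
from h import *
c=dict(np.load("top0.npz"));W=cloud(c);z=W[...,2];roi=np.zeros((420,560),bool);roi[185:290,230:425]=1
for lo,hi,h,n in((.003,.1,.006,"plate+"),(.018,.028,.023,"bar/fence"),(.04,.0485,.046,"stop"),(.0455,.056,.05,"walls"),(.057,.08,.064,"grip")):
    m=roi&(z>lo)&(z<hi);print(n);[print("  ",b) for b in blobs(c,m,h)]
print("plate z",np.median(z[235:245,270:380]),"table z",np.median(z[300:330,250:400]),"bar",np.median(z[260:262,290:320]))
E
```

```text
plate+
   (array([535. , -11.3], dtype=float32), np.float32(400.0), np.float32(201.2), np.float32(92.27), array([323., 237.]))
bar/fence
   (array([480.7, -26.1], dtype=float32), np.float32(240.3), np.float32(36.2), np.float32(94.92), array([334., 260.]))
   (array([588., -13.], dtype=float32), np.float32(378.0), np.float32(13.0), np.float32(92.22), array([327., 210.]))
stop
   (array([557.1,   5.6], dtype=float32), np.float32(35.8), np.float32(23.3), np.float32(91.07), array([322., 224.]))
   (array([560.5,  56.8], dtype=float32), np.float32(23.5), np.float32(21.0), np.float32(0.43), array([296., 220.]))
   (array([567. , -67.9], dtype=float32), np.float32(35.8), np.float32(23.4), np.float32(91.05), array([355., 220.]))
   (array([566.3, 137.5], dtype=float32), np.float32(35.6), np.float32(17.0), np.float32(91.09), array([257., 217.]))
   (array([ 570.9, -116.4], dtype=float32), np.float32(47.7), np.float32(24.4), np.float32(94.48), array([377., 218.]))
walls
   (array([557.4,  17.3], dtype=float32), np.float32(22.1), np.float32(15.0), np.float32(6.21), array([315., 222.]))
   (arra
[... 439 characters left out ...]
array([362., 218.]))
   (array([565.6, 137.4], dtype=float32), np.float32(35.4), np.float32(16.9), np.float32(91.07), array([258., 217.]))
   (array([ 570.1, -100.3], dtype=float32), np.float32(22.4), np.float32(15.0), np.float32(5.4), array([371., 217.]))
   (array([568. , -44.5], dtype=float32), np.float32(23.7), np.float32(14.7), np.float32(179.16), array([345., 218.]))
   (array([ 572.2, -136.1], dtype=float32), np.float32(23.4), np.float32(15.6), np.float32(4.97), array([388., 216.]))
grip
   (array([475.6, -25.5], dtype=float32), np.float32(46.4), np.float32(21.9), np.float32(95.6), array([337., 262.]))
plate z 0.006827001406588873 table z 0.0015462403884684561 bar 0.024495277569898055
```

```bash
cat >> h.py <<'E'
from scipy.spatial.transform import Rotation as Ro
from workcell import get_obs
def to(x,y,z,yaw):
    "delta row from measured pose (target mm, deg)"
    o=get_obs();R=Ro.from_euler("xyz",o["tcp_rot"],degrees=True)
    d=R.inv().apply(np.array([x,y,z])/1000-o["ee_pos"])
    dy=(yaw-o["tcp_rot"][2]+180)%360-180
    print("t",round(o["time"],2),"pos",(o["ee_pos"]*1000).round(1),o["tcp_rot"].round(2),"F",o["wrist_force"].round(1),"-> row",d.round(4),round(-dy,2))
E
python3 -c "
from h import *
to(476,-25.5,200,5.3)"
```

```text
t 0.1 pos [208.4 508.8 230.6] [-90.07   0.   -22.28] F [ 0.3 -0.5  0.1] -> row [ 0.4502  0.0311 -0.3929] -27.58
```

Emit:
move_arm:
  deltas:
    - [[0.037, 0, -0.033, -2.3], [0.075, 0, -0.065, -4.6], [0.112, 0, -0.098, -6.9], [0.15, 0, -0.131, -9.2], [0.188, 0.01, -0.164, -11.5]]

```text
time: 0.6
ee_pos: [0.3201, 0.2858, 0.2222]
tcp_rot: [-89.9, -0.1, -10.6]
wrist_force: [1.6, 1.1, 0.5]
opening: 0.0852
```

```bash
python3 -c "
from h import *
to(476,-25.5,200,5.3)"
```

```text
t 0.6 pos [320.1 285.8 222.2] [-8.993e+01 -6.000e-02 -1.065e+01] F [1.6 1.1 0.5] -> row [ 0.2107  0.0221 -0.2771] -15.95
```

Emit:
move_arm:
  deltas:
    - [[0.03, 0.004, -0.04, -2.3], [0.06, 0.008, -0.079, -4.6], [0.09, 0.012, -0.118, -6.9], [0.12, 0.016, -0.158, -9.2], [0.15, 0.02, -0.197, -11.5]]

```text
time: 1.1
ee_pos: [0.4304, 0.0637, 0.2014]
tcp_rot: [-90.0, -0.0, 0.8]
wrist_force: [1.4, 0.9, 0.2]
opening: 0.0855
```

```bash
python3 -c "
from h import *
to(476,-25.5,200,5.3)"
```

```text
t 1.1 pos [430.4  63.7 201.4] [-8.999e+01 -2.000e-02  8.200e-01] F [1.4 0.9 0.2] -> row [ 0.0443  0.0014 -0.0898] -4.48
```

Emit:
move_arm:
  deltas:
    - [[0.022, 0, -0.045, -2.3], [0.0443, 0.001, -0.09, -4.5], [0.0443, 0.001, -0.09, -4.5], [0.0443, 0.001, -0.09, -4.5]]

```text
time: 1.5
ee_pos: [0.4754, -0.0246, 0.1999]
tcp_rot: [-90.0, 0.1, 5.1]
wrist_force: [1.0, 0.7, 0.6]
opening: 0.0853
```

```bash
python3 - <<'E'
from h import *
from workcell import camera
to(476,-25.5,200,5.3)
c=camera("wrist");cv2.imwrite("pics/w1.png",c["color"]);np.savez("w1.npz",**c)
W=cloud(c);z=W[...,2]
for lo,hi,h in((.018,.028,.024),(.057,.08,.064)):
    [print(h,b) for b in blobs(c,(z>lo)&(z<hi),h,60)]
E
```

```text
t 1.5 pos [475.4 -24.6 199.9] [-89.97   0.09   5.05] F [1.  0.7 0.6] -> row [ 0.0006 -0.0001 -0.001 ] -0.25
0.024 (array([593.9, -67.8], dtype=float32), np.float32(26.5), np.float32(5.0), np.float32(92.17), array([223., 303.]))
0.024 (array([585.6,  26.5], dtype=float32), np.float32(129.5), np.float32(14.3), np.float32(92.17), array([316., 305.]))
0.024 (array([ 593.2, -177.9], dtype=float32), np.float32(46.8), np.float32(15.0), np.float32(91.75), array([108., 292.]))
0.024 (array([557.8, 135.4], dtype=float32), np.float32(36.4), np.float32(6.4), np.float32(95.11), array([435., 286.]))
0.024 (array([552. ,  52.1], dtype=float32), np.float32(54.6), np.float32(23.9), np.float32(115.8), array([347., 275.]))
0.024 (array([556.1, -63.3], dtype=float32), np.float32(49.5), np.float32(5.5), np.float32(90.93), array([230., 268.]))
0.024 (array([ 561.4, -116.7], dtype=float32), np.float32(53.0), np.float32(21.2), np.float32(75.1), array([176., 269.]))
0.024 (array([546.9,  -1.2], dtype=float32), np.float32(49.4), np.float32(5.4), np.float32(93.63), array([295., 264.]))
0.024 (array([ 540.2, -269.8], dtype=float32), np.float32(53.2), np.float32(9.9), np.float32(3.07), array([  7., 233.]))
0.024 (array([480.9, -26.1], dtype=float32), np.float32(239.9), np.float32(36.8), np.float32(95.12), array([275., 194.]))
0.064 (array([475.1, -26.8], dtype=float32), np.float32(45.2), np.float32(22.7), np.float32(95.12), array([275., 199.]))
```

View pics/w1.png

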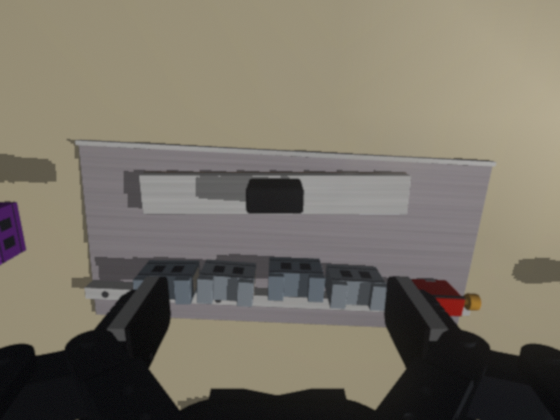

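The wrist view shows the bar at (140–410, 175–215) and its grip at (275, 196), which agrees with the top view to about 1 mm. I descend.

Emit:
move_arm:
  deltas:
    - [[0, 0.04, -0.001, -0.1], [0, 0.08, -0.0015, -0.1], [0, 0.12, -0.0015, -0.1], [0, 0.155, -0.0015, -0.1], [0, 0.169, -0.0015, -0.1]]

```text
time: 2.05
ee_pos: [0.4734, -0.0235, 0.0286]
tcp_rot: [-90.0, 0.2, 5.5]
wrist_force: [-0.3, -0.3, -0.2]
opening: 0.0853
```

Emit:
move_arm:
  deltas:
    - [[0, 0, 0, 0], [0, 0, 0, 0], [0, 0, 0, 0], [0, 0, 0, 0], [0, 0, 0, 0]]
  claw: 0.03
  newtons: 30

```text
time: 2.55
ee_pos: [0.4771, -0.0252, 0.034]
tcp_rot: [-90.0, -0.2, 5.3]
wrist_force: [-0.5, 0.8, 6.0]
opening: 0.0455
```

```bash
python3 -c "
from h import *
to(476,-25.5,30,5.1);print(get_obs()['opening'])"
```

```text
t 2.55 pos [477.1 -25.2  34. ] [-90.03  -0.21   5.33] F [-0.5  0.8  6. ] -> row [-0.0011  0.004  -0.0002] 0.23
0.0455025514297212
```

Emit:
move_arm:
  deltas:
    - [[0, -0.0005, 0, 0], [0, -0.001, 0, 0], [0, -0.001, 0, 0]]

```text
time: 2.85
ee_pos: [0.477, -0.0252, 0.034]
tcp_rot: [-90.0, -0.2, 5.3]
wrist_force: [2.9, 1.4, 7.0]
opening: 0.0454
```

Emit:
move_arm:
  deltas:
    - [[0, 0, 0, 0], [0, 0, 0, 0]]

```text
time: 3.05
ee_pos: [0.477, -0.0252, 0.034]
tcp_rot: [-90.0, -0.2, 5.3]
wrist_force: [2.3, 1.4, 7.0]
opening: 0.0453
```

Emit:
move_arm:
  deltas:
    - [[0, -0.001, 0, 0], [0, -0.002, 0, 0], [0, -0.002, 0, 0], [0, -0.002, 0, 0]]

```text
time: 3.45
ee_pos: [0.475, -0.0251, 0.0341]
tcp_rot: [-90.0, 0.1, 5.3]
wrist_force: [-1.3, 0.1, -1.5]
opening: 0.046
```

Emit:
move_arm:
  deltas:
    - [[0.007, 0, -0.0004, 0.8], [0.014, 0, -0.0008, 1.6], [0.021, 0, -0.0012, 2.4], [0.028, 0, -0.0015, 3.0], [0.035, 0, -0.0019, 3.0]]

```text
time: 3.95
ee_pos: [0.5113, -0.0237, 0.0343]
tcp_rot: [-90.0, 0.0, 2.3]
wrist_force: [-0.0, -0.0, -3.9]
opening: 0.0457
```

Emit:
move_arm:
  deltas:
    - [[0, 0, 0, 0], [0, 0, 0, 0]]

```text
time: 4.15
ee_pos: [0.5106, -0.0238, 0.0344]
tcp_rot: [-90.0, 0.0, 2.3]
wrist_force: [-0.4, -0.3, -4.9]
opening: 0.0456
```

```bash
python3 - <<'E'
from h import *
from workcell import camera
to(535,-15,34,2.2)
c=camera("top");cv2.imwrite("pics/t2.png",cv2.resize(c["color"][185:290,230:425],None,fx=4,fy=4));np.savez("t2.npz",**c)
W=cloud(c);z=W[...,2];roi=np.zeros((420,560),bool);roi[185:290,230:425]=1
[print(b) for b in blobs(c,roi&(z>.018)&(z<.028),.024,40)]
E
```

```text
t 4.15 pos [510.6 -23.8  34.4] [-9.00e+01  4.00e-02  2.33e+00] F [-0.4 -0.3 -4.9] -> row [0.0247 0.0004 0.0078] 0.13
(array([510.6,  40.2], dtype=float32), np.float32(110.3), np.float32(36.1), np.float32(91.0), array([300., 247.]))
(array([584.5,  73.2], dtype=float32), np.float32(205.2), np.float32(13.0), np.float32(92.16), array([287., 211.]))
```

View pics/t2.png

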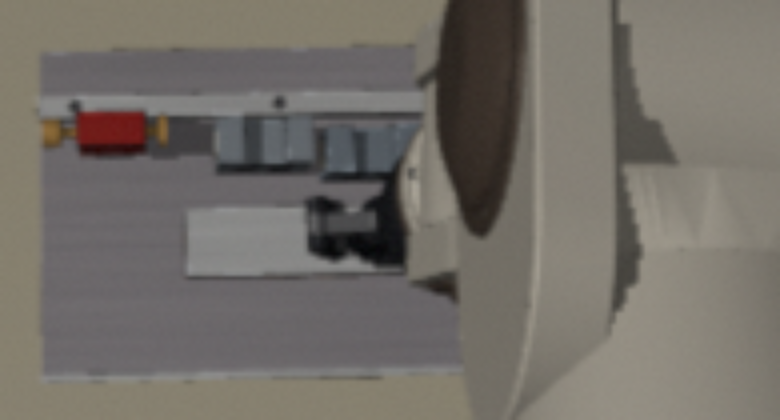

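Emit:
move_arm:
  deltas:
    - [[0.003, 0.0005, 0, 0.1], [0.006, 0.001, 0, 0.1], [0.009, 0.001, 0, 0.1], [0.012, 0.001, 0, 0.1], [0.014, 0.001, 0, 0.1]]

```text
time: 4.7
ee_pos: [0.5249, -0.0232, 0.0341]
tcp_rot: [-90.0, -0.0, 2.2]
wrist_force: [-1.9, 1.0, 0.3]
opening: 0.0455
```

Emit:
move_arm:
  deltas:
    - [[0.0015, 0, 0, 0], [0.003, 0, 0, 0], [0.0045, 0, 0, 0], [0.006, 0, 0, 0]]

```text
time: 5.1
ee_pos: [0.5307, -0.023, 0.0341]
tcp_rot: [-90.0, 0.0, 2.2]
wrist_force: [1.0, 0.8, -1.3]
opening: 0.0453
```

Emit:
move_arm:
  deltas:
    - [[0.001, 0, 0, 0], [0.002, 0, 0, 0], [0.002, 0, 0, 0]]

```text
time: 5.4
ee_pos: [0.5327, -0.0229, 0.0341]
tcp_rot: [-90.0, 0.0, 2.2]
wrist_force: [-6.5, -0.8, 6.4]
opening: 0.0455
```

Emit:
move_arm:
  deltas:
    - [[0.0007, 0, 0, 0], [0.0015, 0, 0, 0], [0.0015, 0, 0, 0]]

```text
time: 5.7
ee_pos: [0.534, -0.0229, 0.0341]
tcp_rot: [-90.0, 0.0, 2.2]
wrist_force: [-6.9, -0.2, 6.0]
opening: 0.0456
```

Emit:
move_arm:
  deltas:
    - [[0.0005, 0, 0, 0], [0.001, 0, 0, 0], [0.001, 0, 0, 0]]

```text
time: 6.0
ee_pos: [0.5346, -0.0228, 0.0341]
tcp_rot: [-90.0, 0.1, 2.2]
wrist_force: [-8.7, -0.2, 8.0]
opening: 0.0453
```

Emit:
move_arm:
  deltas:
    - [[0.0005, -0.0005, 0, 0], [0.001, -0.001, 0, 0], [0.001, -0.001, 0, 0], [0.001, -0.001, 0, 0]]

```text
time: 6.4
ee_pos: [0.5361, -0.0227, 0.0341]
tcp_rot: [-90.0, 0.0, 2.2]
wrist_force: [-2.4, -0.8, -5.8]
opening: 0.0453
```

```bash
python3 - <<'E'
from h import *
from workcell import camera
to(535,-15,34,2.2)
ims=[]
for n in("scene","wrist"):
    c=camera(n);np.savez(f"{n}3.npz",**c);ims.append(c["color"])
s=cv2.resize(ims[0][190:300,130:330],None,fx=3.9,fy=3.9)
cv2.imwrite("pics/s3.png",s);cv2.imwrite("pics/w3.png",ims[1])
E
```

```text
t 6.4 pos [536.1 -22.7  34.1] [-8.999e+01  2.000e-02  2.220e+00] F [-2.4 -0.8 -5.8] -> row [-0.0008  0.0001  0.0078] 0.02
```

View pics/s3.png

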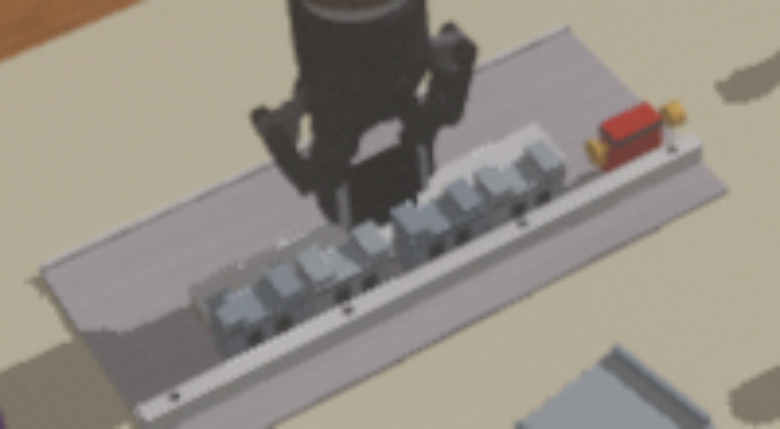

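Scene view: the row stands with the bar behind it, and the fence strip seems slightly separated on the left. I measure the section tops in the tray frame.

```bash
cat >> h.py <<'E'
def walls(c,lo=.047,hi=.0535,k=8):
    "tray-frame (mm) x of top edges in y bins of the sections"
    W=cloud(c)*1000; a=np.radians(2.2); d=W[...,:2]-[532,-15.2]
    x=d[...,0]*np.cos(a)+d[...,1]*np.sin(a); y=-d[...,0]*np.sin(a)+d[...,1]*np.cos(a)
    m=(W[...,2]>lo*1000)&(W[...,2]<hi*1000)&(abs(x-25)<35)&(y>-180)&(y<175)
    for b in range(-140,140,k):
        q=x[m&(y>=b)&(y<b+k)]
        if len(q)>8: print(b,len(q),np.percentile(q,[3,97]).round(1),end=" | ")
    print("y",np.percentile(y[m&(y<128)],[0.5,99.5]).round(1))
    f=(W[...,2]>18)&(W[...,2]<26)&(abs(x-56)<9)&(abs(y)<170)
    print("fence x",np.percentile(x[f],[3,50,97]).round(1))
E
python3 -c "
from h import *
walls(dict(np.load('scene3.npz')));walls(dict(np.load('scene0.npz')));walls(dict(np.load('wrist3.npz')));
walls(dict(np.load('w1.npz')))"
```

```text
-132 29 [25.9 48.9] | -124 20 [24.8 47.7] | -100 21 [26.8 49.9] | -92 26 [30.7 49.6] | -76 29 [26.4 49.1] | -68 15 [26.3 47.8] | -44 24 [ 8.8 49.7] | -36 31 [14.1 47.7] | -28 15 [11.3 46.2] | -20 12 [13.6 46.2] | -12 31 [13. 49.] | -4 19 [12.2 49.3] | 20 25 [ 9.6 49.8] | 28 26 [26.8 49.4] | 44 20 [29.5 49.1] | 52 10 [27.3 47.7] | 76 18 [27.6 49.4] | 84 24 [28.2 49.3] | y [-132.8   91.3]
fence x [47.6 55.7 63.6]
-132 33 [25.4 48.1] | -124 16 [26.1 45. ] | -100 19 [24.7 46.9] | -92 30 [24.7 48.1] | -76 27 [22.2 46.2] | -68 18 [22.7 44.7] | -44 20 [25.7 46.6] | -36 25 [23.1 45.2] | -12 25 [15.7 39.1] | -4 10 [19.6 38.9] | 20 19 [16.3 36.6] | 28 24 [16.5 39.6] | 44 24 [22.3 46.5] | 52 12 [21.7 41.9] | 76 19 [23.6 43.2] | 84 25 [22.5 45.6] | y [-132.4   91.3]
fence x [47.7 56.8 63.6]
-132 17 [43.6 48.6] | -124 869 [25.4 45.6] | -116 24 [25.4 40.7] | -92 80 [44.  49.3] | -44 145 [-6.5 38.1] | -36 942 [-7.  45.4] | -28 628 [-8.1 45.3] | -20 159 [-8.3 -7.2] | -12 1088 [-8.  48.3] | -4 950 [-8.  47.1] | 4 161 [-8.3 -7.2] | 12 153 [-7.6 -5.8] | 20 127 [-6.8 -1.9] | 28 11 [-2.8 -2. ] | 44 18 [48.7 50.5] | 76 66 [25.9 28.3] | 84 338 [26.  33.1] | 92 197 [26.3 36.1] | y [-123.6   94.8]
fence x [50.7 56.2 62.6]
-132 70 [25.1 34.4] | -124 16 [24.9 28.1] | -100 57 [23.9 46.5] | -92 230 [23.7 47.1] | -84 142 [23.6 46.6] | -76 177 [21.7 45.2] | -68 243 [22.2 44.8] | -44 58 [23.1 45.9] | -36 234 [23.1 46.5] | -28 115 [23.2 45.6] | -12 207 [16.1 39.3] | -4 199 [15.8 38.6] | 20 98 [15.7 38.4] | 28 234 [15.4 38.3] | 36 80 [15.4 38.8] | 44 198 [20.8 44.2] | 52 213 [21.2 43.9] | 76 97 [21.7 44.4] | 84 224 [21.4 44.3] | 92 65 [21.  44.1] | y [-129.1   93.7]
fence x [51.1 58.2 62.9]
```

Emit:
move_arm:
  deltas:
    - [[0.0005, 0.0003, 0, 0], [0.001, 0.0005, 0, 0], [0.001, 0.0005, 0, 0]]

```text
time: 6.8
ee_pos: [0.5369, -0.0228, 0.0342]
tcp_rot: [-90.0, 0.0, 2.2]
wrist_force: [-4.9, -0.0, -2.2]
opening: 0.0452
```

Emit:
move_arm:
  deltas:
    - [[0.0005, 0, 0, 0], [0.001, 0, 0, 0], [0.001, 0, 0, 0]]

```text
time: 7.1
ee_pos: [0.5371, -0.0228, 0.0342]
tcp_rot: [-90.0, 0.1, 2.2]
wrist_force: [-9.0, -1.2, 2.8]
opening: 0.0456
```

Emit:
move_arm:
  deltas:
    - [[0.0005, 0, 0, 0], [0.0005, 0, 0, 0], [0.0005, 0, 0, 0], [0.0005, 0, 0, 0], [0.0005, 0, 0, 0]]

```text
time: 7.6
ee_pos: [0.5374, -0.0229, 0.0342]
tcp_rot: [-90.0, 0.1, 2.3]
wrist_force: [-9.7, -1.2, 3.1]
opening: 0.0454
```

Emit:
move_arm:
  deltas:
    - [[-0.0008, 0, 0, 0], [-0.0008, 0, 0, 0], [-0.0008, 0, 0, 0]]

```text
time: 7.9
ee_pos: [0.5373, -0.0229, 0.0342]
tcp_rot: [-90.0, 0.1, 2.2]
wrist_force: [-6.9, -0.9, -1.4]
opening: 0.0457
```

```bash
python3 - <<'E'
from h import *
from workcell import camera
to(535,-15,34,2.2)
c=camera("scene");np.savez("scene4.npz",**c);walls(c)
E
```

```text
t 7.9 pos [537.3 -22.9  34.2] [-9.002e+01  6.000e-02  2.240e+00] F [-6.9 -0.9 -1.4] -> row [-0.002   0.0002  0.008 ] 0.04
-132 32 [27.2 50. ] | -124 17 [29.8 48.9] | -100 17 [26.7 50.3] | -92 26 [26.1 50.6] | -84 9 [30.3 47.3] | -76 24 [27.2 48.1] | -68 15 [26.2 49.7] | -44 25 [ 9.9 50.8] | -36 31 [12.4 50.1] | -20 17 [12.5 50.4] | -12 29 [13.1 49.6] | -4 20 [13.1 50.8] | 20 24 [ 9.5 51.4] | 28 25 [28.1 48.8] | 44 27 [27.5 49.4] | 52 13 [27.6 50.3] | 76 20 [30.  51.7] | 84 21 [29.3 50.9] | y [-132.1   91.5]
fence x [48.2 56.1 63.6]
```

Emit:
move_arm:
  deltas:
    - [[-0.001, 0, 0, 0], [-0.001, 0, 0, 0]]

```text
time: 8.15
ee_pos: [0.5371, -0.0228, 0.0341]
tcp_rot: [-90.0, -0.0, 2.2]
wrist_force: [-1.3, 0.4, -4.8]
opening: 0.045
```

Emit:
move_arm:
  deltas:
    - [[0, 0, 0, 0], [0, 0, 0, 0], [0, 0, 0, 0], [0, 0, 0, 0]]
  claw: 0.075

```text
time: 8.55
ee_pos: [0.5372, -0.0227, 0.0344]
tcp_rot: [-90.0, -0.0, 2.2]
wrist_force: [0.6, 0.3, -0.9]
opening: 0.0752
```

Emit:
move_arm:
  deltas:
    - [[0, -0.02, 0, 0], [0, -0.06, 0, 0], [0, -0.1, 0, 0], [0, -0.14, 0, 0], [0, -0.14, 0, 0]]

```text
time: 9.05
ee_pos: [0.5391, -0.0228, 0.1802]
tcp_rot: [-90.0, -0.5, 2.2]
wrist_force: [1.0, 0.1, -1.0]
opening: 0.0752
```

Emit:
move_arm:
  deltas:
    - [[-0.04, 0, -0.03, 0], [-0.08, 0, -0.06, 0], [-0.12, 0, -0.09, 0], [-0.12, 0, -0.12, 0], [-0.12, 0, -0.12, 0]]
  claw: 0

```text
time: 9.55
ee_pos: [0.4209, -0.1497, 0.174]
tcp_rot: [-90.1, -0.1, 2.0]
wrist_force: [-0.5, 0.3, -0.4]
opening: 0.0021
```

```bash
python3 - <<'E'
from h import *
from workcell import camera
to(535,-15,34,2.2)
for n in("scene","wrist","top"):
    c=camera(n);np.savez(f"{n}5.npz",**c);walls(c)
    z=cloud(c)[...,2]
    [print(n,b) for b in blobs(c,(z>.018)&(z<.028),.024,60) if b[1]>150 and b[2]<45]
cv2.imwrite("pics/w5.png",dict(np.load("wrist5.npz"))["color"])
E
```

```text
t 9.55 pos [ 420.9 -149.7  174. ] [-9.006e+01 -6.000e-02  2.040e+00] F [-0.5  0.3 -0.4] -> row [0.1187 0.14   0.1307] -0.16
-132 30 [27.7 51.1] | -124 17 [26.1 48.4] | -100 20 [28.6 51.5] | -92 26 [27.3 51.8] | -76 27 [28.3 51.1] | -68 16 [27.6 47.3] | -44 17 [28.  49.2] | -36 35 [-3.5 50.4] | -28 14 [11.7 46.2] | -20 9 [11.8 46.8] | -12 31 [12.7 49. ] | -4 19 [11.7 51.5] | 20 21 [27.5 50.7] | 28 23 [27.5 52.6] | 36 9 [27.9 49.9] | 44 23 [27.7 50.2] | 52 15 [29.7 50.9] | 76 20 [31.  51.1] | 84 22 [28.  50.9] | y [-132.4   90. ]
fence x [48.3 55.8 63.8]
-132 185 [27.1 49.5] | -36 101 [33.7 47.6] | -28 79 [-8.1 49.5] | -20 46 [-7.8 -6.6] | -12 38 [-7.9 -6.5] | -4 47 [-7.8 -6.3] | 4 44 [-7.9 -6.1] | 12 10 [-7.4 -6.2] | 28 18 [26.5 27.9] | 36 17 [26.8 29.4] | 44 111 [26.3 36.5] | 52 134 [26.6 40.1] | 76 140 [27.  49.5] | 84 225 [26.8 50.1] | 92 97 [27.  49.6] | y [-130.3   95.3]
fence x [50.6 57.2 63.2]
-132 31 [27.3 49. ] | -124 44 [27.5 48.8] | -100 10 [28.2 48.6] | -92 44 [26.2 49.5] | -84 22 [26.4 49.7] | -76 32 [26.6 49.9] | -68 45 [26.6 50.1] | -44 10 [30.3 47.6] | -36 39 [27.4 48.3] | -28 24 [-8.  48.7] | -12 41 [-7.9 49.2] | -4 41 [-7.8 49.6] | 20 15 [27.3 48.5] | 28 46 [26.5 49.7] | 36 14 [27.2 48.6] | 44 36 [26.6 50.1] | 52 41 [27. 50.] | 76 10 [28.1 47.7] | 84 40 [27.2 48.6] | 92 17 [27.5 48.9] | 132 17 [32. 47.] | y [-129.1   94.2]
fence x [51.5 57.9 62.2]
```

View pics/w5.png

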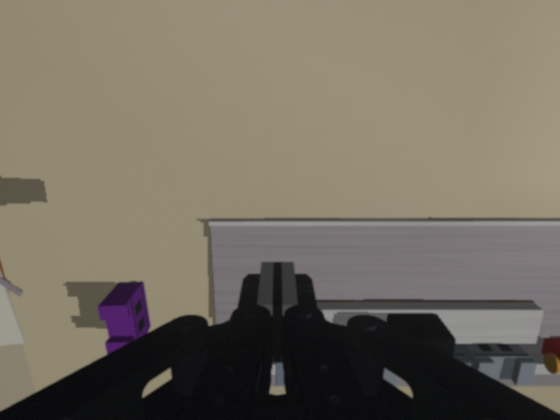

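The wrist view shows the row flat behind the bar, which sits at (330–540, 300–345). The purple decoy at (125, 320) is well clear. Next I go beyond the free end.

Emit:
move_arm:
  deltas:
    - [[0.04, 0, -0.01, 0], [0.08, 0, -0.02, 0], [0.12, 0, -0.03, 0], [0.154, 0, -0.0344, -0.15], [0.154, 0, -0.0344, -0.15]]

```text
time: 10.2
ee_pos: [0.58, -0.1743, 0.171]
tcp_rot: [-89.9, 0.2, 2.5]
wrist_force: [-0.9, 0.2, -0.5]
opening: -0.0001
```

Emit:
move_arm:
  deltas:
    - [[0, 0.035, 0, 0], [0, 0.07, 0, 0], [0, 0.1, 0, 0], [0, 0.125, 0, 0], [0, 0.137, 0, 0]]

```text
time: 10.7
ee_pos: [0.5755, -0.1741, 0.0344]
tcp_rot: [-89.9, 0.2, 2.5]
wrist_force: [-0.3, 0.4, 0.4]
opening: -0.0004
```

Emit:
move_arm:
  deltas:
    - [[0, 0, 0, 0], [0, 0, 0, 0]]

```text
time: 10.9
ee_pos: [0.5773, -0.1754, 0.0383]
tcp_rot: [-90.0, -0.1, 2.4]
wrist_force: [0.2, -0.5, 0.3]
opening: 0.0003
```

```bash
python3 - <<'E'
from h import *
from workcell import camera
to(576.3,-178.6,30,2.2)
c=camera("scene");np.savez("scene6.npz",**c);cv2.imwrite("pics/s6.png",cv2.resize(c["color"][190:300,110:310],None,fx=4,fy=4,interpolation=cv2.INTER_CUBIC))
E
```

```text
t 10.9 pos [ 577.3 -175.4   38.3] [-9.002e+01 -6.000e-02  2.410e+00] F [ 0.2 -0.5  0.3] -> row [-0.0011  0.0083 -0.0032] 0.21
```

View pics/s6.png

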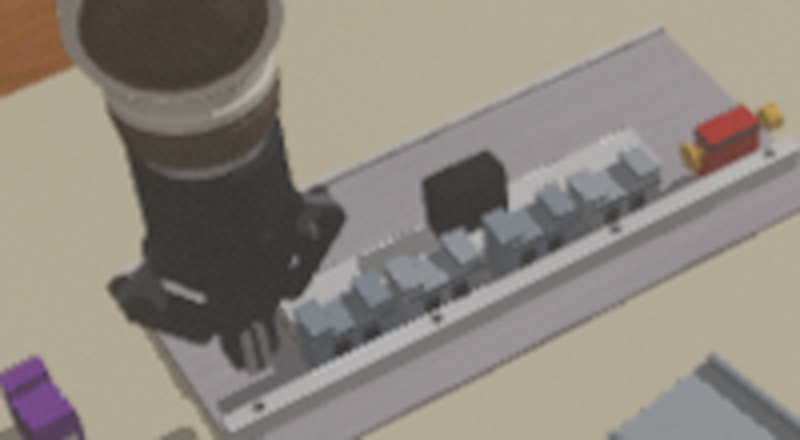

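The scene view shows the closed fingers at (260, 350), just off the free end of the row at (320, 330), with the bar standing in place. I go down to final height and approach.

Emit:
move_arm:
  deltas:
    - [[-0.0008, 0.004, 0.003, 0.2], [-0.0008, 0.007, 0.006, 0.2], [-0.0008, 0.007, 0.01, 0.2], [-0.0008, 0.007, 0.013, 0.2], [-0.0008, 0.007, 0.013, 0.2]]

```text
time: 11.45
ee_pos: [0.5756, -0.1623, 0.0303]
tcp_rot: [-90.0, -0.0, 2.2]
wrist_force: [-1.1, 0.2, 0.5]
opening: 0.0002
```

Emit:
move_arm:
  deltas:
    - [[0, 0, 0.002, 0], [0, 0, 0.004, 0], [0, 0, 0.006, 0], [0, 0, 0.008, 0], [0, 0, 0.01, 0]]

```text
time: 11.95
ee_pos: [0.5751, -0.1527, 0.0302]
tcp_rot: [-90.0, -0.0, 2.2]
wrist_force: [-0.3, -1.2, 0.9]
opening: -0.0003
```

```bash
python3 - <<'E'
from h import *
to(576.3,-178.6,30,2.2)
o=get_obs();d=o["ee_pos"][:2]*1000-[532,-15.2];a=np.radians(2.2)
print("tray",d[0]*np.cos(a)+d[1]*np.sin(a),-d[0]*np.sin(a)+d[1]*np.cos(a))
E
```

```text
t 11.95 pos [ 575.1 -152.7   30.2] [-90.01  -0.     2.17] F [-0.3 -1.2  0.9] -> row [ 0.0002  0.0002 -0.0259] -0.03
tray 37.81323474322686 -139.06571810718572
```

Emit:
move_arm:
  deltas:
    - [[0, 0, 0.002, 0], [0, 0, 0.004, 0], [0, 0, 0.006, 0], [0, 0, 0.008, 0], [0, 0, 0.01, 0]]

```text
time: 12.45
ee_pos: [0.5747, -0.1427, 0.0301]
tcp_rot: [-90.0, -0.0, 2.2]
wrist_force: [-0.4, -1.1, 1.4]
opening: -0.0001
```

Emit:
move_arm:
  deltas:
    - [[0, 0, 0.002, 0], [0, 0, 0.004, 0], [0, 0, 0.006, 0], [0, 0, 0.008, 0], [0, 0, 0.01, 0]]

```text
time: 12.95
ee_pos: [0.5744, -0.1327, 0.0302]
tcp_rot: [-90.0, -0.0, 2.2]
wrist_force: [0.3, -1.8, 1.2]
opening: 0.0001
```

Emit:
move_arm:
  deltas:
    - [[0, 0, 0.002, 0], [0, 0, 0.004, 0], [0, 0, 0.006, 0], [0, 0, 0.008, 0], [0, 0, 0.01, 0]]

```text
time: 13.45
ee_pos: [0.574, -0.1227, 0.0301]
tcp_rot: [-90.0, -0.0, 2.2]
wrist_force: [1.0, -4.6, 1.8]
opening: 0.0004
```

```bash
python3 - <<'E'
from h import *
from workcell import camera
to(576.3,-178.6,30,2.2)
c=camera("scene");np.savez("scene7.npz",**c);walls(c)
E
```

```text
t 13.45 pos [ 574.  -122.7   30.1] [-90.01  -0.     2.17] F [ 1.  -4.6  1.8] -> row [ 0.0002  0.0001 -0.056 ] -0.03
-124 10 [41.3 50.3] | -100 14 [36.6 50.3] | -92 29 [26.5 50.5] | -68 9 [30.1 50.3] | -60 28 [26.6 51.9] | -52 29 [27.2 49.6] | -44 28 [27.  50.6] | -36 17 [ 0.  42.2] | -12 31 [12.8 48.5] | -4 31 [12.8 48.9] | 4 29 [11.7 48.9] | 12 12 [17.1 50.5] | 36 20 [29.  51.9] | 44 25 [26.7 47.4] | 52 25 [28.5 51.7] | 60 17 [28.6 50.6] | 84 18 [29.  48.9] | 92 24 [27.7 50.9] | y [-124.4   99.7]
fence x [48.3 55.8 63.3]
```

```bash
python3 - <<'E'
from h import *
a=np.radians(2.2)
for f in("t2","top0","top5"):
    c=dict(np.load(f+".npz"))
    hsv=cv2.cvtColor(c["color"],cv2.COLOR_BGR2HSV);m=(hsv[...,0]>8)&(hsv[...,0]<28)&(hsv[...,1]>110);m[:205]=0;m[230:]=0;m[:,:235]=0;m[:,290:]=0
    v,u=np.nonzero(m);P=np.array([ray(c,x,y,.033)[:2]*1000 for x,y in zip(u+.0,v)])-[532,-15.2]
    print(f,np.unique((-P[:,0]*np.sin(a)+P[:,1]*np.cos(a)).round()))
E
```

```text
t2 [123. 125. 127. 129. 131. 133. 172. 174. 176. 178. 180. 182. 184. 186.]
top0 [123. 125. 127. 129. 131. 133. 172. 174. 176. 178. 180. 182. 184. 186.]
top5 [123. 125. 127. 129. 131. 133. 172. 174. 176. 178. 180. 182. 184. 186.]
```

Emit:
move_arm:
  deltas:
    - [[0, 0, 0.002, 0], [0, 0, 0.004, 0], [0, 0, 0.006, 0], [0, 0, 0.008, 0], [0, 0, 0.01, 0]]

```text
time: 14.0
ee_pos: [0.5736, -0.1126, 0.0301]
tcp_rot: [-90.0, -0.0, 2.2]
wrist_force: [0.2, -3.7, 1.9]
opening: 0.0002
```

Emit:
move_arm:
  deltas:
    - [[0, 0, 0.0015, 0], [0, 0, 0.003, 0], [0, 0, 0.0045, 0], [0, 0, 0.006, 0], [0, 0, 0.007, 0]]

```text
time: 14.5
ee_pos: [0.5733, -0.1058, 0.0301]
tcp_rot: [-90.0, -0.0, 2.2]
wrist_force: [0.4, -6.9, 2.9]
opening: 0.0001
```

Emit:
move_arm:
  deltas:
    - [[0, 0, 0.0005, 0], [0, 0, 0.001, 0], [0, 0, 0.0015, 0]]

```text
time: 14.8
ee_pos: [0.5734, -0.1056, 0.0302]
tcp_rot: [-90.2, -0.0, 2.1]
wrist_force: [0.3, -12.0, 2.4]
opening: 0.0001
```

Emit:
move_arm:
  deltas:
    - [[0, 0, 0.0005, 0], [0, 0, 0.001, 0]]

```text
time: 15.0
ee_pos: [0.5734, -0.1055, 0.0303]
tcp_rot: [-90.3, -0.0, 2.1]
wrist_force: [-0.4, -16.2, 0.7]
opening: 0.0002
```

Emit:
move_arm:
  deltas:
    - [[0, 0, -0.001, 0]]

```text
time: 15.1
ee_pos: [0.5733, -0.1057, 0.0302]
tcp_rot: [-90.2, -0.0, 2.1]
wrist_force: [0.7, -7.0, 0.7]
opening: -0.0001
```

Emit:
move_arm:
  deltas:
    - [[0, 0, 0.0003, 0], [0, 0, 0.0003, 0], [0, 0, 0.0003, 0]]

```text
time: 15.4
ee_pos: [0.5734, -0.1056, 0.0302]
tcp_rot: [-90.2, -0.0, 2.1]
wrist_force: [0.7, -12.4, 1.3]
opening: 0.0001
```

Emit:
move_arm:
  deltas:
    - [[0, 0, 0, 0], [0, 0, 0, 0], [0, 0, 0, 0], [0, 0, 0, 0], [0, 0, 0, 0]]

```text
time: 15.9
ee_pos: [0.5734, -0.1056, 0.0302]
tcp_rot: [-90.2, -0.0, 2.1]
wrist_force: [0.4, -11.7, 1.1]
opening: 0.0004
```

Emit:
move_arm:
  deltas:
    - [[0, 0, 0, 0], [0, 0, 0, 0], [0, 0, 0, 0], [0, 0, 0, 0], [0, 0, 0, 0]]

```text
time: 16.4
ee_pos: [0.5734, -0.1056, 0.0302]
tcp_rot: [-90.2, -0.0, 2.1]
wrist_force: [0.1, -12.2, 1.0]
opening: -0.0006
```

Emit:
move_arm:
  deltas:
    - [[0, 0, 0, 0], [0, 0, 0, 0], [0, 0, 0, 0], [0, 0, 0, 0], [0, 0, 0, 0]]

```text
time: 16.9
ee_pos: [0.5733, -0.1056, 0.0302]
tcp_rot: [-90.2, -0.0, 2.1]
wrist_force: [0.5, -11.4, 0.4]
opening: 0.0003
```

Emit:
move_arm:
  deltas:
    - [[0, 0, 0, 0], [0, 0, 0, 0], [0, 0, 0, 0], [0, 0, 0, 0], [0, 0, 0, 0]]

```text
time: 17.4
ee_pos: [0.5734, -0.1056, 0.0302]
tcp_rot: [-90.2, -0.0, 2.1]
wrist_force: [0.4, -11.8, 0.7]
opening: 0.0001
```

Emit:
move_arm:
  deltas:
    - [[0, 0, 0, 0], [0, 0, 0, 0], [0, 0, 0, 0], [0, 0, 0, 0], [0, 0, 0, 0]]

```text
time: 17.9
ee_pos: [0.5734, -0.1056, 0.0302]
tcp_rot: [-90.2, -0.0, 2.1]
wrist_force: [0.2, -11.6, 2.1]
opening: -0.0
```

```bash
python3 - <<'E'
from h import *
from workcell import camera
to(576.3,-178.6,30,2.2)
c=camera("scene");np.savez("scene8.npz",**c);walls(c)
E
```

```text
t 17.9 pos [ 573.4 -105.6   30.2] [-9.018e+01 -1.000e-02  2.100e+00] F [  0.2 -11.6   2.1] -> row [ 0.0003  0.0004 -0.073 ] -0.1
-108 11 [34.1 48.1] | -84 13 [37.  51.1] | -76 24 [29.3 49.7] | -44 29 [27.7 50.9] | -36 31 [11.9 51.3] | -28 30 [12.6 50.4] | -20 11 [14.7 46.1] | 4 32 [13.5 50.8] | 12 26 [24.3 48.8] | 20 26 [27.1 52.7] | 28 13 [26.8 51. ] | 52 16 [28.4 49.2] | 60 26 [26.4 50.3] | 68 24 [28.7 50.4] | 76 14 [28.3 46.3] | 100 10 [27.8 49. ] | 108 24 [26.2 51.3] | y [-107.3  118.3]
fence x [48.2 55.9 63.6]
```

Emit:
move_arm:
  deltas:
    - [[0, 0, -0.001, 0], [0, 0, -0.003, 0], [0, 0, -0.008, 0], [0, 0, -0.018, 0], [0, 0, -0.03, 0]]

```text
time: 18.45
ee_pos: [0.5744, -0.1344, 0.03]
tcp_rot: [-90.0, 0.0, 2.2]
wrist_force: [0.9, 0.1, 0.5]
opening: 0.0
```

Emit:
move_arm:
  deltas:
    - [[0, -0.03, -0.01, 0], [0, -0.06, -0.02, 0], [0, -0.1, -0.03, 0], [-0.04, -0.14, -0.06, 0], [-0.08, -0.16, -0.1, 0]]

```text
time: 18.95
ee_pos: [0.5133, -0.2224, 0.1834]
tcp_rot: [-90.1, -0.1, 2.3]
wrist_force: [0.7, -0.7, -0.3]
opening: -0.0003
```

Emit:
move_arm:
  deltas:
    - [[-0.045, 0, -0.02, 0], [-0.09, 0, -0.04, 0], [-0.13, 0, -0.06, 0], [-0.17, 0, -0.07, 0], [-0.17, 0, -0.07, 0]]

```text
time: 19.45
ee_pos: [0.3423, -0.2996, 0.1816]
tcp_rot: [-90.0, 0.0, 1.9]
wrist_force: [0.8, -0.5, -0.2]
opening: 0.0001
```

```bash
python3 - <<'E'
from h import *
from workcell import camera
to(535,-15,34,2.2)
c=camera("top");np.savez("top9.npz",**c);walls(c)
cs=camera("scene");walls(cs)
z=cloud(c)[...,2];roi=np.zeros((420,560),bool);roi[185:290,230:425]=1
for lo,hi,h in((.018,.028,.024),(.04,.056,.048),(.057,.08,.064)):
    [print(h,b) for b in blobs(c,roi&(z>lo)&(z<hi),h,30)]
c0=dict(np.load("top0.npz"))
for k in(c0,c):
    m=(k["color"][...,2]>120)&(k["color"][...,1]<60)&roi
    print("red px",np.argwhere(m).mean(0).round(2),m.sum())
cv2.imwrite("pics/f.png",np.vstack([cv2.resize(c["color"][190:285,235:420],(780,400)),cv2.resize(cs["color"][200:300,130:325],(780,200*2))])[:, :])
im=cv2.imread("pics/f.png");cv2.imwrite("pics/f.png",cv2.resize(im,(585,600)))
E
```

```text
t 19.45 pos [ 342.3 -299.6  181.6] [-9.004e+01  1.000e-02  1.930e+00] F [ 0.8 -0.5 -0.2] -> row [0.2022 0.1474 0.278 ] -0.27
-84 13 [27.  49.1] | -76 39 [26.5 50.2] | -68 25 [26.5 47.8] | -44 30 [26.9 48.3] | -36 39 [27.2 48.4] | -28 44 [ 2.3 48.8] | -20 31 [-8.  48.6] | 4 25 [-7.7 45.9] | 12 49 [-2.8 49.6] | 20 47 [26.4 49.5] | 28 44 [26.5 49.7] | 52 10 [28.1 49.3] | 60 46 [27.  50.3] | 68 44 [27.3 50.4] | 76 42 [27.5 48.3] | 84 11 [28.4 48.2] | 108 46 [26.4 49.1] | 116 35 [26.6 49.2] | 132 15 [32.1 47.8] | y [-77.6 121.1]
fence x [50.5 57.7 62.2]
-84 18 [28.3 51.3] | -76 28 [28.  50.7] | -44 20 [27.3 51.5] | -36 34 [-0.4 48.2] | -28 30 [11.7 50.5] | -20 15 [11.7 46.4] | 4 35 [12.2 51.4] | 12 21 [30.2 49.5] | 20 23 [28.4 50.8] | 28 13 [27.8 49.9] | 52 17 [29.4 48.7] | 60 25 [26.7 52. ] | 68 18 [26.7 49.9] | 76 19 [28.1 49.7] | 100 10 [27.8 51.6] | 108 26 [30. 51.] | y [-81.  117.5]
fence x [48.2 55.6 63.5]
0.024 (array([540.6, -20.2], dtype=float32), np.float32(244.1), np.float32(37.8), np.float32(91.9), array([331., 232.]))
0.024 (array([587.8, -12.9], dtype=float32), np.float32(377.6), np.float32(12.8), np.float32(92.11), array([326., 209.]))
0.048 (array([566. , 137.5], dtype=float32), np.float32(35.5), np.float32(16.9), np.float32(91.07), array([258., 217.]))
0.048 (array([569. ,   9.5], dtype=float32), np.float32(204.0), np.float32(25.8), np.float32(91.98), array([319., 217.]))
0.064 (array([535.2, -21.8], dtype=float32), np.float32(45.6), np.float32(20.6), np.float32(91.0), array([335., 232.]))
red px [213. 252.] 3
red px [nan nan] 0<stdin>:12: RuntimeWarning: Mean of empty slice.
  ret = um.true_divide(
```

View pics/f.png

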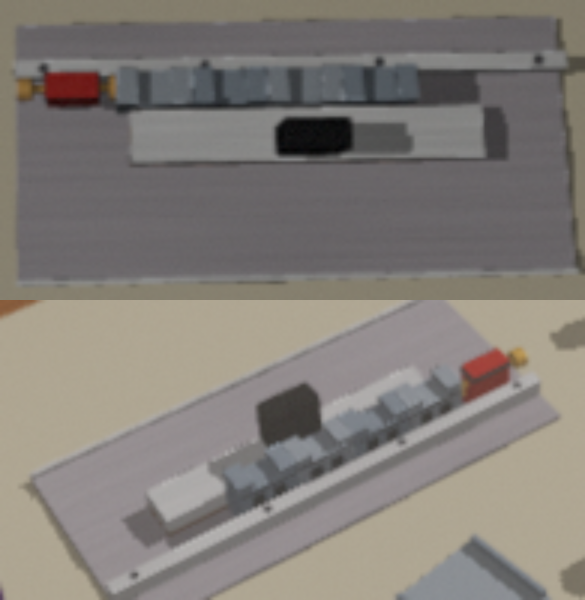

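The final views show the row closed from the pad at (118, 88) to (418, 82) and flat on the fence. The bar at (130–485, 110–160) is standing against it, and the stop hasn't moved. I hand in.

```bash
python3 -c "
from workcell import job_done
print(job_done())"
```

```text
the job is handed in; nothing more can be done
None
```

The wall is closed, flat on the fence and up against the brass pad, and I handed the job in at about 19.5 s of the 72 s allowed. No verdict was reported.

**What I did:**
- I gripped the bar, turned it square to the fence and pushed the row flat, with about 10 N on the wrist. I then left the bar standing against the row.
- With closed fingers I pushed the free end along the fence to the pad and held it there for about 2.5 s at 11.4–12.4 N on the wrist. Less the row friction, that is roughly 8–10 N at the stop.

**Last checks, from the top and scene cameras:**

| Check | Reading |
|---|---|
| Section tops, x in the tray frame | about 27 to 50 mm (flat is 26 to 50 mm) |
| Row outline | 204 × 26 mm (200 × 24 mm expected; the excess is about two pixels) |
| Row angle / bar angle / fence angle | 92.0° / 91.9° / 92.1° |
| Bar grip, x in the tray frame | about +3 mm |
| Stop centre, start against end | same to 0.3 mm |

**Checks that went less well:**
- **Push overshoot:** the push at the free end reached 16.2 N for about 0.1 s before I backed off. That put an estimated 12–14 N on the stop, close to its slip limit, but it shows no shift.
- **Stop colour check:** the red-colour check on the stop found too few pixels to use. I relied on its height outline instead.
- **Bystanders:** I did not measure the house, pots or glue again. The arm stayed well clear of them.

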